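Check tube adapters on gauge pins

ROBOT

A 6-joint arm with a two-finger parallel gripper is mounted at the origin on the work surface. World frame = base frame: x ahead of the robot, y to its left, z up, the work surface at z = 0. Lengths are in m, angles in degrees, forces in N, time in s.
With the tool pointing down it reaches from about 0.25 to 0.725 m from the base axis. Payload 4 kg.
Tool frame: the origin (TCP) lies midway between the tips of the shut fingers; the grasp point (between the pads) lies 19 mm behind it (ctrl.pinch_z is the distance from the TCP to the grasp point, in m); z points along the fingers, y is the line along which they close (so a half turn about z gives the same grasp; the last joint's range is limited). The gripper opens to 85 mm and grips with 20 to 120 N. Pads are 22 mm wide; open, the fingers measure 114 mm over their backs; the gripper's body (76 mm by 85 mm) begins 54 mm behind the grasp point. The pads swing forward as they close: fully open they stand 13 mm farther back than shut.
Start: joints at [63.025, 13.785, 0.286, 76.501, 0, 90], TCP at [0.227, 0.446, 0.231] pointing down, gripper open.
Joint ranges: [-155.79, 155.79], [-60.16, 107.12], [-62.33, 73.08], [-114, 123.19], [-81.49, 82.49], [-180, 180]. Speed limits (degrees/s): [159.86, 159.86, 180, 180, 180, 180].

INTERFACE

Orientations are given as [roll, pitch, yaw] about the fixed x, y, z axes, in that order (R = Rz(yaw) Ry(pitch) Rx(roll)).
In Python, from cell import ctrl gives the robot as it stands. The module is installed in compiled form; this text tells all that it offers.
- The arm moves only by the tool play_rows, never from a script. Its argument "increments" is a list of rows, each a list of 2 entries, a list of its own where there are three numbers: the shift along the world's x, y, z in m, then the turn about the world's z in degrees. A call has 1 to 5 rows; each row is the pose to reach, as a shift and turn from the pose commanded when the call began; what a row does not reach only later rows make up. A row lasts 1/12 s, in which the tool goes at most 41.7 mm and 7.16 degrees, less where a joint would pass 70% of its speed; a pose out of reach is approached as far as the arm can. A call with a gripper value outside its range is refused whole. "grip" is the opening in per cent of the stroke, from 0 (shut) to 100 (fully open), set as the call begins (left out, the last holds). The fingers move at their own pace and stop on an object; "grip_force" is the grip in N (left out, the last holds). Time passes only in rows, so rows that repeat a pose let the fingers close. It gives the time, the measured TCP pose, the force, the opening and the grip force at its end, in the units of the state.
- ctrl.sense(): the state, without advancing time (a new reading comes with each control period).
- ctrl.capture(name): name is "scene" or "top" or "wrist"; returns a dict with "pixels" (400x640x3 uint8, blue, green, red), "fovy" (degrees; the focal length in pixels is half the picture's height over the tangent of half this angle, whatever the lens; pixels are square), "cx", "cy" (the principal point, pixels), "k1" (the pictures are not rectified: a ray, as slopes to the right and down, at radius r is drawn at 1 + k1 r^2 times it, then the intrinsics apply), "view" (4x4, takes a point from world to camera coordinates); the wrist camera has in their place "tool_from_camera" (4x4, takes a point from camera to tool coordinates, whose origin is the TCP and whose axes are the flange's). Camera axes: x right, y down, z forward; pixel columns grow to the right and rows downward; lengths in m; the calibration is good to about 2 mm. A picture is of the moment at which its call begins: read the wrist's pose just before it. There is no depth.
- ctrl.close_job(): hands the job in; it is judged then, once.
Trained networks look in the newest picture that a camera, given by its name, has taken for a name from the list of things; names that differ only in an ending like _2 or _b are one class to them, and where a whole thing is asked for, a point or a joint stands for the part that bears it (a point fixed in the world has none). Each returns a list of dicts, best first, with "score" (0 to 1); they miss things now and then, are a little off and sometimes report something else, mostly with a low value. They report only what shows in the picture. A call takes as long as a camera call.
- ctrl.trace(camera, target): "pixels" (400x640 bool, what is visible of it) and "position" ([column, row] in pixels, amid what is visible of it).
The state is a dict: "time_s": time; "joints": joint angles; "qvel": joint speeds; "tau": joint torques, N m; "position": TCP position; "tcp_rot": TCP orientation; "ft_force": force on the tool from outside, world axes, zero at the start; "ft_torque": the same for the moment, N m; "opening": opening from 0.0 (shut) to 1.0 (fully open); "grip_force": force on a finger pad.
Only numpy, scipy, OpenCV 4.12 (cv2) and the standard library are available. Lean on these libraries where they do the work, as an engineer would, in place of code of your own. Each camera call takes 0.05 s, during which the arm holds its last target. There are 200 camera calls.

TASK

One of the three blue tube adapters has shrunk. Slide each one along its trough onto its gauge pin as far as it will go without forcing it: the sound ones go fully home against the grey stop block, the shrunk one stops well short. Only when all three have been tried and stand on their pins, draw the shrunk one back off its pin and put it in the red reject tray; leave the two sound ones fully home on their pins and the other things on the bench undisturbed.

Things in the scene. Friction and masses are not known exactly. Their poses are not given: they have to be found in the camera images.
- gauge: Grey fixed gauge. Origin under the centre of its base plate (200 x 250 x 12 mm, x by y by z). Three aluminium V troughs run along x at y = -85, 0, +85 mm from x = -95 mm to the stop block. A trough is 31 mm wide, edges 35 mm above the bench; an adapter in it has its axis 45 mm above the bench, in line with its pin, and slides freely (polished), under 1 N.
- stop (a point): Point on the stop block's face (which faces the gauge's -x), at gauge x = +70 mm, behind the middle pin, 45 mm high; the block's top is 65 mm high. A sound adapter fully home has its far end on this face (centre at gauge x = +50 mm); the shrunk one stops with about 12 mm of pin inside it (centre at about +30 mm).
- pin_right (a point): Centre of the flat nose of the right (-y) gauge pin, nearest the robot, at 45 mm height. The pin is steel, 16 mm diameter, 32 mm long, level, and points along the gauge's -x; the nose edge is bevelled.
- pin_middle (a point): Centre of the flat nose of the middle gauge pin, nearest the robot, at 45 mm height. The pin is steel, 16 mm diameter, 32 mm long, level, and points along the gauge's -x; the nose edge is bevelled.
- pin_left (a point): Centre of the flat nose of the left (+y) gauge pin, nearest the robot, at 45 mm height. The pin is steel, 16 mm diameter, 32 mm long, level, and points along the gauge's -x; the nose edge is bevelled.
- adapter_a: Blue plastic tube adapter: plain round sleeve, 40 mm long, 32 mm outside diameter, about 35 g, 20 mm mouth at both ends. Lies in one of the troughs (which one varies), 15 to 80 mm short of its pin. All three look alike; two are sound, one (not known which) has shrunk inside. Origin at its centre, x along its bore.
- adapter_b: Blue plastic tube adapter: plain round sleeve, 40 mm long, 32 mm outside diameter, about 35 g, 20 mm mouth at both ends. Lies in one of the troughs (which one varies), 15 to 80 mm short of its pin. All three look alike; two are sound, one (not known which) has shrunk inside. Origin at its centre, x along its bore.
- adapter_c: Blue plastic tube adapter: plain round sleeve, 40 mm long, 32 mm outside diameter, about 35 g, 20 mm mouth at both ends. Lies in one of the troughs (which one varies), 15 to 80 mm short of its pin. All three look alike; two are sound, one (not known which) has shrunk inside. Origin at its centre, x along its bore.
- reject_tray: Red open tray, fixed, 150 x 120 mm (x by y), walls 35 mm high and 4 mm thick, floor 4 mm thick, on the left or the right of the gauge. Origin under its centre on the bench.
- dish_1: Bystander: closed cream petri dish, 91 mm diameter, 16 mm high, on the bench with dish_2 on it. Origin at the centre of its underside.
- dish_2: Bystander: another such dish, on top of dish_1.
- dish_3: Bystander: another such dish, alone on the bench.
- marker: Bystander: white marker pen with a green cap, 125 mm long, 13 mm thick, lying on the bench.
- tube_1: Bystander: clear tube with orange cap, 117 mm long, lying in the white tray (same size as the red one).
- tube_2: Bystander: another such tube beside it.
- amber_bottle: Bystander: amber bottle, 56 mm diameter, 100 mm tall. Origin at the centre of its underside.
- jar: Bystander: white jar with orange lid, 64 mm diameter, 75 mm tall. Origin at the centre of its underside.

How it is judged:
By the outcome, as a careful person would: the job done as asked, in the order asked, and still so for the second after the job is handed in, with the robot touching nothing.
It also fails if it takes over 61 s, if anything falls off the work surface, if the arm or the gripper's body presses on something with over 40 N, if the wrist force passes 120 N, or if a joint passes its speed limit or range.

## Working session

There is one attempt and no reset: what is moved stays moved. The work goes in short steps, Python scripts to look and compute and a tool call to move; the robot and the scene stay as the last step left them, time stands still between calls to the robot, and variables do not carry over. Pictures are saved under pics/ and viewed, at most 10 in all, crops included, and the job is handed in when it is done.

Besides the shell and the picture viewer there is one more tool, called after "Request:" by a JSON object that holds its "op" and its "data". play_rows: Moves the arm, as the interface text tells. Its arguments: {"type":"object","properties":{"increments":{"type":"array","items":{"type":"array"}},"grip":{"type":"number"},"grip_force":{"type":"number"}},"required":["increments"]}

```bash
mkdir -p pics; cat > h.py <<'E'
import numpy as np, cv2
from cell import ctrl
def ray(c,uv):
    f=200/np.tan(np.radians(c["fovy"]/2))
    d=np.array([(uv[0]-c["cx"])/f,(uv[1]-c["cy"])/f]); s=d.copy()
    for _ in range(20): s=d/(1+c["k1"]*(s@s))
    return np.array([s[0],s[1],1.])
def onplane(c,uv,z):
    V=np.array(c["view"]); R=V[:3,:3]; o=-R.T@V[:3,3]; d=R.T@ray(c,uv)
    return o+d*(z-o[2])/d[2]
def proj(c,p):
    V=np.array(c["view"]); q=V[:3,:3]@p+V[:3,3]; s=q[:2]/q[2]; f=200/np.tan(np.radians(c["fovy"]/2))
    return s*(1+c["k1"]*(s@s))*f+[c["cx"],c["cy"]]
E
python3 - <<'E'
from h import *
for n in("top","scene"):
    c=ctrl.capture(n); cv2.imwrite(f"pics/{n}0.png",c["pixels"])
    V=np.array(c["view"]); print(n,c["fovy"],-V[:3,:3].T@V[:3,3])
    for t,z in(("gauge",.012),("stop",.045),("pin_right",.045),("pin_middle",.045),("pin_left",.045),("adapter_a",.045),("reject_tray",.02),("amber_bottle",.05),("jar",.05),("dish_1",.02)):
        for d in ctrl.trace(n,t)[:4]: print(t,round(d["score"],2),np.round(d["position"]),np.round(onplane(c,d["position"],z),3)[:2],d["pixels"].sum())
E
```

```text
top 49.610371934724554 [0.46191296 0.00213438 1.23238335]
gauge 0.89 [326. 178.] [ 0.584 -0.022] 5688
gauge 0.74 [354. 204.] [ 0.509 -0.102] 197
gauge 0.73 [217. 131.] [0.716 0.291] 439
stop 0.97 [325. 179.] [ 0.576 -0.017] 5635
pin_right 0.67 [328. 180.] [ 0.573 -0.025] 5949
pin_right 0.43 [325. 191.] [ 0.545 -0.017] 154
pin_middle 0.72 [324. 183.] [ 0.566 -0.016] 5876
pin_left 0.59 [325. 178.] [ 0.578 -0.018] 5782
adapter_a 0.64 [294. 185.] [0.558 0.069] 152
adapter_a 0.46 [324. 191.] [ 0.545 -0.017] 181
adapter_a 0.45 [310. 251.] [0.38  0.021] 166
adapter_a 0.44 [201. 197.] [0.524 0.322] 2410
reject_tray 0.98 [205. 198.] [0.523 0.317] 2432
reject_tray 0.17 [355. 204.] [ 0.51  -0.103] 137
amber_bottle 0.82 [216. 132.] [0.705 0.286] 419
amber_bottle 0.62 [297. 183.] [0.564 0.06 ] 168
jar 0.72 [417. 123.] [ 0.734 -0.27 ] 560
jar 0.58 [294. 184.] [0.562 0.066] 170
dish_1 0.73 [262. 259.] [0.355 0.157] 890
dish_1 0.72 [375. 268.] [ 0.332 -0.158] 814
dish_1 0.28 [317. 252.] [0.375 0.004] 145
scene 51.22469539039929 [ 0.91233169 -0.26364744  0.84451946]
gauge 0.8 [324. 234.] [ 0.583 -0.029] 8590
gauge 0.54 [281. 221.] [ 0.502 -0.093] 279
stop 0.83 [322. 237.] [ 0.599 -0.045] 8410
pin_right 0.63 [324. 236.] [ 0.598 -0.041] 8593
pin_middle 0.83 [322. 239.] [ 0.603 -0.048] 8528
pin_middle 0.27 [319. 216.] [ 0.553 -0.023] 281
pin_left 0.64 [324. 239.] [ 0.606 -0.045] 8382
adapter_a 0.83 [280. 221.] [ 0.517 -0.1  ] 329
adapter_a 0.57 [353. 200.] [0.56  0.062] 264
adapter_a 0.56 [320. 214.] [ 0.55  -0.018] 305
adapter_a 0.33 [290. 165.] [ 0.404 -0.005] 262
reject_tray 0.69 [426. 147.] [0.527 0.315] 3024
amber_bottle 0.83 [476. 201.] [0.716 0.285] 932
jar 0.64 [263. 355.] [ 0.739 -0.267] 1154
dish_1 0.77 [339. 129.] [0.36  0.167] 879
dish_1 0.65 [217. 188.] [ 0.349 -0.172] 1040
dish_1 0.49 [323. 238.] [ 0.593 -0.038] 8637
```

```bash
python3 - <<'E'
import cv2
a=cv2.imread("pics/top0.png"); b=cv2.imread("pics/scene0.png")
cv2.imwrite("pics/top0c.png",cv2.resize(a[120:260,240:420],None,fx=4.2,fy=4.2,interpolation=cv2.INTER_CUBIC))
E
```

```text
(no output)
```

View pics/top0c.png

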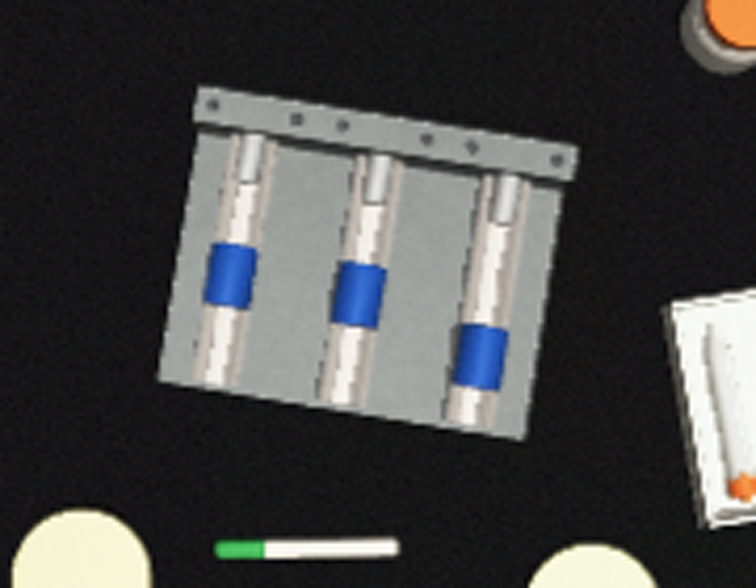

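View pics/scene0.png

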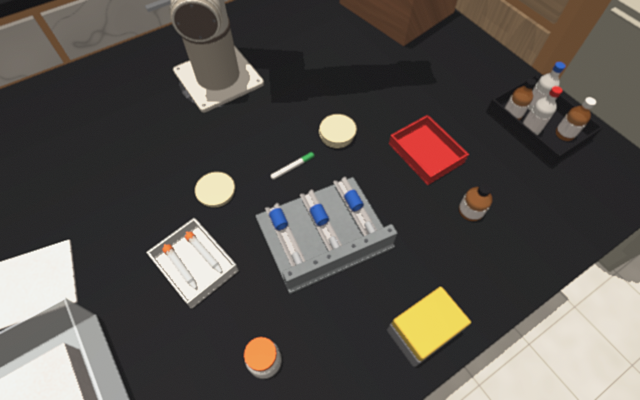

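The views show the gauge turned slightly clockwise, with adapters at crop pixels (230,276), (359,295) and (480,358). The noses are near (248,182), (376,204) and (505,224). The red tray is on the left.

```bash
python3 - <<'E'
from h import *
from scipy.optimize import least_squares
s=ctrl.sense(); print(s["time_s"],s["position"],s["tcp_rot"],s["opening"],s["ft_force"])
c=ctrl.capture("top"); a=c["pixels"].astype(int)
m=((a[...,0]>120)&(a[...,2]<90)&(a[...,1]<130)&(a[...,0]-a[...,2]>80)).astype(np.uint8)
n,l,st,ce=cv2.connectedComponentsWithStats(m)
ad=[ce[i] for i in range(1,n) if st[i,4]>60]
for p in ad: print("blue",p,onplane(c,p,.055))
f=lambda x,y:np.array([x/4.2+240-.4,y/4.2+120-.4])
pts=[((-.1,.125,.012),f(160,382)),((-.1,-.125,.012),f(525,438)),
 ((.038,.085,.053),f(248,182)),((.038,0,.053),f(376,204)),((.038,-.085,.053),f(505,224))]
pts+=[((.07,.125,.065),f(195,122)),((.07,-.125,.065),f(575,180))]
def W(p,g):
    t=p[2];C,S=np.cos(t),np.sin(t);return np.array([p[0]+C*g[0]-S*g[1],p[1]+S*g[0]+C*g[1],g[2]])
r=least_squares(lambda p:np.concatenate([proj(c,W(p,g))-q for g,q in pts]),[.58,-.02,-.15])
p=r.x; print(p[:2],np.degrees(p[2]),np.round(r.fun,1))
for q in ad:
    w=onplane(c,q,.055)[:2]-p[:2]; C,S=np.cos(p[2]),np.sin(p[2]); print("gauge",C*w[0]+S*w[1],-S*w[0]+C*w[1])
E
```

```text
1.1 [0.22678966 0.4456041  0.2313203 ] [1.79999469e+02 1.07863354e-03 1.53025672e+02] 0.9960111264870384 [-0.39731337  0.14111262  0.14488859]
blue [ 57.95081967 175.55737705] [0.57946914 0.71543577 0.055     ]
blue [294.6369863  185.02739726] [0.55851019 0.06499465 0.055     ]
blue [325.38732394 189.65492958] [ 0.54651676 -0.01903106  0.055     ]
blue [354.45890411 204.66438356] [ 0.50621404 -0.09839865  0.055     ]
[ 0.56945449 -0.02336847] -8.507539259758502 [-0.3  0.1  0.5  0.7 -0.1 -0.   0.  -0.5  0.  -0.4 -0.3 -0.1  0.1  0.2]
gauge -0.09939391293829175 0.7321562940003553
gauge -0.02389627086490671 0.08577170979198082
gauge -0.02332699956760138 0.0008962804101180174
gauge -0.051444643482560386 -0.08356034027448223
```

Request:
{"op": "play_rows", "data": {"increments": [[[0.03, -0.04, 0], 6], [[0.054, -0.0745, 0], 12], [[0.081, -0.112, 0], 18.5], [[0.108, -0.149, 0], 18.5], [[0.132, -0.182, 0], 18.5]], "grip": 0, "grip_force": 20}}

```text
time_s: 1.57
position: [0.3471, 0.2793, 0.2315]
tcp_rot: [180.0, 0.0, 171.6]
ft_force: [0.3, 1.0, 0.0]
opening: 0.303
grip_force: 0.0
```

Request:
{"op": "play_rows", "data": {"increments": [[[0.024, -0.033, 0], 0], [[0.048, -0.066, 0], 0], [[0.072, -0.099, 0], 0], [[0.096, -0.132, 0], 0], [[0.119, -0.164, 0], 0]]}}

```text
time_s: 1.98
position: [0.4664, 0.1147, 0.2315]
tcp_rot: [180.0, 0.0, 171.5]
ft_force: [0.2, 1.4, -0.1]
opening: 0.001
grip_force: 0.0
```

Request:
{"op": "play_rows", "data": {"increments": [[[0.02, -0.026, 0], 0], [[0.02, -0.026, -0.02], 0], [[0.02, -0.026, -0.05], 0], [[0.02, -0.026, -0.07], 0], [[0.02, -0.026, -0.07], 0]]}}

```text
time_s: 2.4
position: [0.4824, 0.0895, 0.157]
tcp_rot: [-179.8, -0.5, 171.5]
ft_force: [-0.9, 0.2, -0.0]
opening: -0.002
grip_force: 0.0
```

```bash
python3 - <<'E'
from h import *
ctrl.capture("top");ctrl.capture("top");ctrl.capture("top")
s=ctrl.sense(); c=ctrl.capture("wrist"); print(s["position"],s["tcp_rot"])
print(np.round(c["tool_from_camera"],3).tolist(),c["fovy"])
cv2.imwrite("pics/w1.png",c["pixels"])
E
```

```text
[0.48600276 0.09083908 0.16229786] [1.79980297e+02 5.86062607e-02 1.71537656e+02]
[[0.001, -0.962, -0.273, 0.07], [1.0, 0.001, 0.001, -0.002], [-0.001, -0.273, 0.962, -0.144], [0.0, 0.0, 0.0, 1.0]] 60.16306550228636
```

View pics/w1.png

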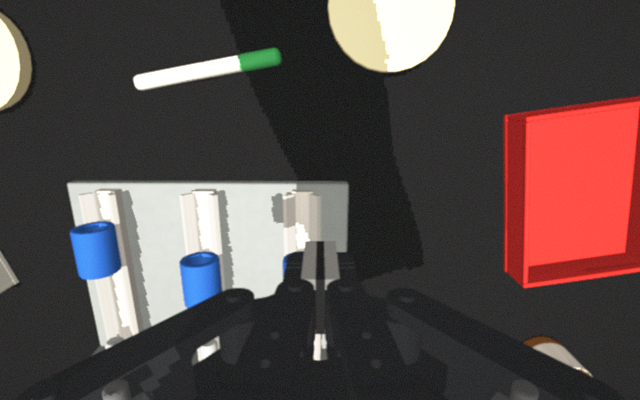

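The wrist view looks back towards the robot. The plate's front corners are at (68,183) and (348,182), the middle adapter is at (200,280), and the left one is behind the fingers.

```bash
cat >> h.py <<'E'
from scipy.spatial.transform import Rotation as Ro
def wcam(c,s):
    T=np.eye(4);T[:3,:3]=Ro.from_euler("xyz",s["tcp_rot"],degrees=True).as_matrix();T[:3,3]=s["position"]
    c["view"]=np.linalg.inv(T@np.array(c["tool_from_camera"])); return c
G=np.array([.5695,-.0234]);Y=np.radians(-8.5)
def tog(w): w=np.array(w)[:2]-G; return np.array([np.cos(Y)*w[0]+np.sin(Y)*w[1],-np.sin(Y)*w[0]+np.cos(Y)*w[1]])
def tow(g): return G+np.array([np.cos(Y)*g[0]-np.sin(Y)*g[1],np.sin(Y)*g[0]+np.cos(Y)*g[1]])
E
python3 - <<'E'
from h import *
s=ctrl.sense(); c=wcam(ctrl.capture("wrist"),s); print(s["position"])
for uv,z in(((68,183),.012),((348,182),.012),((80,193),.035),((116,190),.035),((181,192),.035),((218,191),.035)):
    w=onplane(c,uv,z); print(uv,np.round(w,4),np.round(tog(w),4))
print("target",tow([-.085,.085]), tow([-.085,.085])-s["position"][:2])
E
```

```text
[0.48651724 0.09101157 0.16290155]
(68, 183) [ 0.4529 -0.1315  0.012 ] [-0.0994 -0.1242]
(348, 182) [0.4886 0.1142 0.012 ] [-0.1004  0.1242]
(80, 193) [ 0.4596 -0.1063  0.035 ] [-0.0964 -0.0982]
(116, 190) [ 0.4616 -0.0755  0.035 ] [-0.099  -0.0675]
(181, 192) [ 0.4712 -0.0227  0.035 ] [-0.0973 -0.0139]
(218, 191) [0.4748 0.0075 0.035 ] [-0.0982  0.0166]
target [0.49799745 0.07323015] [ 0.01148021 -0.01778142]
```

Request:
{"op": "play_rows", "data": {"increments": [[[0.0115, -0.0178, -0.03], 0], [[0.0115, -0.0178, -0.065], 0], [[0.0115, -0.0178, -0.1], 0], [[0.0115, -0.0178, -0.121], 0], [[0.0115, -0.0178, -0.121], 0]]}}

```text
time_s: 3.07
position: [0.4941, 0.0726, 0.0372]
tcp_rot: [-179.9, -0.4, 171.5]
ft_force: [-0.9, 1.4, -0.2]
opening: 0.002
grip_force: 0.0
```

```bash
python3 - <<'E'
from h import *
ctrl.capture("top");ctrl.capture("top");ctrl.capture("top")
s=ctrl.sense(); print(s["position"],tog(s["position"]),s["ft_force"])
E
```

```text
[0.49868554 0.07328152 0.04224859] [-0.08432706  0.08515252] [-0.05912042 -0.12203546  0.06741138]
```

Request:
{"op": "play_rows", "data": {"increments": [[[0.0138, -0.0021, 0], 0], [[0.0277, -0.0041, 0], 0], [[0.0415, -0.0062, 0], 0], [[0.0534, -0.008, 0], 0], [[0.0613, -0.0092, 0], 0]]}}

```text
time_s: 3.63
position: [0.5619, 0.0639, 0.0435]
tcp_rot: [179.9, 0.4, 171.5]
ft_force: [-0.9, 0.8, -0.2]
opening: -0.003
grip_force: 0.1
```

```bash
cat > look.py <<'E'
from h import *
import sys
ctrl.capture("top")
c=ctrl.capture("top"); s=ctrl.sense(); a=c["pixels"].astype(int)
m=((a[...,0]>120)&(a[...,2]<90)&(a[...,1]<130)&(a[...,0]-a[...,2]>80)).astype(np.uint8)
n,l,st,ce=cv2.connectedComponentsWithStats(m)
for i in range(1,n):
    if st[i,4]>15 and ce[i][0]>240:
        g=[tog(onplane(c,q[::-1],.055)) for q in np.argwhere(l==i)]; g=np.array(g)
        print("adapter",np.round(tog(onplane(c,ce[i],.055)),4),st[i,4],"x",g[:,0].min().round(4),g[:,0].max().round(4))
print(s["time_s"],s["position"].round(4) if hasattr(s["position"],"round") else s["position"],"tcp g",tog(s["position"]).round(4),"F",np.round(s["ft_force"],1),np.round(s["ft_torque"],2))
if len(sys.argv)>1: cv2.imwrite(sys.argv[1],cv2.resize(a[120:260,240:420].astype(np.uint8),None,fx=4.2,fy=4.2,interpolation=cv2.INTER_CUBIC))
E
python3 look.py
```

```text
adapter [-0.0232  0.001 ] 143 x -0.0425 -0.0037
adapter [-0.0515 -0.0834] 145 x -0.071 -0.0315
3.7333 [0.5612 0.0638 0.0427] tcp g [-0.0211  0.085 ] F [ 0.2 -0.3  0.4] [ 0.02  0.01 -0.02]
```

Request:
{"op": "play_rows", "data": {"increments": [[[0.003, -0.0004, 0], 0], [[0.006, -0.0009, 0], 0], [[0.009, -0.0013, 0], 0], [[0.0115, -0.0017, 0], 0], [[0.0135, -0.002, 0], 0]]}}

```text
time_s: 4.15
position: [0.5718, 0.0617, 0.0403]
tcp_rot: [-180.0, -0.0, 171.5]
ft_force: [-0.5, -0.8, -0.5]
opening: -0.0
grip_force: 0.1
```

Request:
{"op": "play_rows", "data": {"increments": [[[0.001, -0.0001, 0], 0], [[0.002, -0.0003, 0], 0], [[0.003, -0.0004, 0], 0], [[0.004, -0.0006, 0], 0], [[0.004, -0.0006, 0], 0]]}}

```text
time_s: 4.57
position: [0.5759, 0.061, 0.0402]
tcp_rot: [-180.0, 0.0, 171.5]
ft_force: [0.6, 0.1, 0.0]
opening: -0.004
grip_force: 0.0
```

Request:
{"op": "play_rows", "data": {"increments": [[[0.001, -0.0001, 0], 0], [[0.0015, -0.0002, 0], 0], [[0.002, -0.0003, 0], 0], [[0.0025, -0.0004, 0], 0], [[0.0025, -0.0004, 0], 0]]}}

```text
time_s: 4.98
position: [0.5784, 0.0606, 0.0403]
tcp_rot: [180.0, 0.0, 171.5]
ft_force: [-1.0, -0.8, 0.6]
opening: 0.002
grip_force: 0.0
```

Request:
{"op": "play_rows", "data": {"increments": [[[0.001, -0.0001, 0], 0], [[0.002, -0.0003, 0], 0], [[0.0025, -0.0004, 0], 0], [[0.003, -0.0004, 0], 0], [[0.003, -0.0004, 0], 0]]}}

```text
time_s: 5.4
position: [0.5814, 0.0602, 0.0403]
tcp_rot: [-180.0, 0.0, 171.5]
ft_force: [-0.3, 0.6, 0.2]
opening: -0.0
grip_force: 0.0
```

Request:
{"op": "play_rows", "data": {"increments": [[[0.001, -0.0001, 0], 0], [[0.002, -0.0003, 0], 0], [[0.0025, -0.0004, 0], 0], [[0.003, -0.0004, 0], 0], [[0.003, -0.0004, 0], 0]]}}

```text
time_s: 5.82
position: [0.5844, 0.0598, 0.0403]
tcp_rot: [180.0, 0.0, 171.5]
ft_force: [0.0, -0.7, 0.1]
opening: 0.0
grip_force: 0.0
```

```bash
python3 look.py; python3 - <<'E'
from h import *
s=ctrl.sense()
for n in("scene",):
    c=ctrl.capture(n)
    cv2.imwrite("pics/s2.png",cv2.resize(c["pixels"][150:310,240:420],None,fx=3.7,fy=3.7,interpolation=cv2.INTER_CUBIC))
E
```

```text
adapter [-0.0232  0.0011] 142 x -0.0425 -0.0037
adapter [-0.0515 -0.0835] 146 x -0.071 -0.0315
5.9167 [0.5843 0.0598 0.0403] tcp g [0.0024 0.0845] F [-0.1 -0.5 -0.5] [-0.06 -0.08 -0.04]
```

View pics/s2.png

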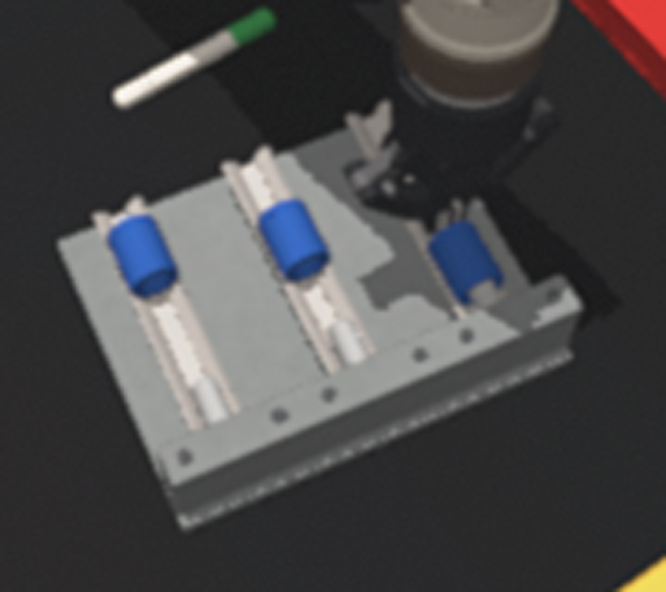

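The scene view shows the left adapter on its pin at crop (465,262), with the fingers behind it and part of the pin still bare at (485,292).

```bash
cat > sc.py <<'E'
from h import *
ctrl.capture("scene");s=ctrl.sense()
c=ctrl.capture("scene"); a=c["pixels"].astype(int)
m=((a[...,0]>1.6*a[...,2]+15)&(a[...,0]>1.25*a[...,1]+10)).astype(np.uint8)
n,l,st,ce=cv2.connectedComponentsWithStats(m)
for i in range(1,n):
    if st[i,4]>60:
        g=tog(onplane(c,ce[i],.05))
        if abs(g[0])<.12 and abs(g[1])<.13:
            P=np.array([tog(onplane(c,q[::-1],.05)) for q in np.argwhere(l==i)])
            print("sc",g.round(4),st[i,4],"x98",np.percentile(P[:,0],[2,98]).round(4))
print(s["time_s"],"tcp g",tog(s["position"]).round(4),"z",round(s["position"][2],4),"F",np.round(s["ft_force"],1),np.round(s["ft_torque"],2))
E
python3 sc.py
```

```text
sc [-0.0178 -0.0016] 256 x98 [-0.0407  0.0052]
sc [-0.045  -0.0859] 256 x98 [-0.0688 -0.0214]
sc [0.0356 0.0827] 234 x98 [0.0151 0.0577]
6.0167 tcp g [0.0023 0.0845] z 0.0403 F [ 0.2  0.6 -0.4] [-0.03  0.01 -0.  ]
```

Request:
{"op": "play_rows", "data": {"increments": [[[0.0005, -0.0001, 0], 0], [[0.001, -0.0001, 0], 0], [[0.0015, -0.0002, 0], 0], [[0.002, -0.0003, 0], 0], [[0.002, -0.0003, 0], 0]]}}

```text
time_s: 6.48
position: [0.5864, 0.0595, 0.0403]
tcp_rot: [180.0, 0.0, 171.5]
ft_force: [-0.5, 0.0, 0.4]
opening: -0.003
grip_force: 0.0
```

Request:
{"op": "play_rows", "data": {"increments": [[[0.0005, -0.0001, 0], 0], [[0.001, -0.0001, 0], 0], [[0.0015, -0.0002, 0], 0], [[0.002, -0.0003, 0], 0], [[0.002, -0.0003, 0], 0]]}}

```text
time_s: 6.9
position: [0.5884, 0.0592, 0.0403]
tcp_rot: [180.0, 0.0, 171.5]
ft_force: [-0.2, -0.9, 0.3]
opening: 0.006
grip_force: 0.0
```

```bash
python3 sc.py
```

```text
sc [-0.0179 -0.0016] 255 x98 [-0.0407  0.005 ]
sc [-0.045  -0.0859] 256 x98 [-0.0688 -0.0214]
sc [0.0395 0.0825] 233 x98 [0.0189 0.0599]
6.95 tcp g [0.0065 0.0845] z 0.0403 F [-0.  -0.2 -0.2] [-0.02  0.04 -0.03]
```

Request:
{"op": "play_rows", "data": {"increments": [[[0.0012, -0.0002, 0], 0], [[0.0024, -0.0004, 0], 0], [[0.0036, -0.0005, 0], 0], [[0.0045, -0.0007, 0], 0], [[0.005, -0.0007, 0], 0]]}}

```text
time_s: 7.42
position: [0.5934, 0.0585, 0.0403]
tcp_rot: [180.0, 0.0, 171.5]
ft_force: [0.3, -0.4, 0.1]
opening: -0.001
grip_force: 0.1
```

Request:
{"op": "play_rows", "data": {"increments": [[[0.001, -0.0001, 0], 0], [[0.002, -0.0003, 0], 0], [[0.003, -0.0004, 0], 0], [[0.004, -0.0006, 0], 0], [[0.0045, -0.0007, 0], 0]]}}

```text
time_s: 7.83
position: [0.598, 0.0578, 0.0403]
tcp_rot: [180.0, 0.0, 171.5]
ft_force: [-0.2, 0.3, -0.2]
opening: -0.002
grip_force: 0.1
```

Request:
{"op": "play_rows", "data": {"increments": [[[0.0005, -0.0001, 0], 0], [[0.001, -0.0001, 0], 0], [[0.0015, -0.0002, 0], 0], [[0.002, -0.0003, 0], 0], [[0.0025, -0.0004, 0], 0]]}}

```text
time_s: 8.25
position: [0.6003, 0.0574, 0.0403]
tcp_rot: [-180.0, -0.0, 171.5]
ft_force: [-0.3, -0.7, 0.4]
opening: 0.0
grip_force: 0.1
```

```bash
python3 sc.py
```

```text
sc [-0.0178 -0.0016] 256 x98 [-0.0407  0.0052]
sc [-0.045  -0.0859] 256 x98 [-0.0688 -0.0214]
sc [0.0495 0.083 ] 215 x98 [0.0311 0.0669]
8.3 tcp g [0.0186 0.0845] z 0.0403 F [-0.9  0.4  0.2] [ 0.02  0.07 -0.03]
```

Request:
{"op": "play_rows", "data": {"increments": [[[0.0005, -0.0001, 0], 0], [[0.001, -0.0001, 0], 0], [[0.0015, -0.0002, 0], 0], [[0.002, -0.0003, 0], 0], [[0.002, -0.0003, 0], 0]]}}

```text
time_s: 8.77
position: [0.6014, 0.0572, 0.0402]
tcp_rot: [180.0, -0.1, 171.5]
ft_force: [-3.2, 0.5, 2.2]
opening: -0.001
grip_force: 1.6
```

Request:
{"op": "play_rows", "data": {"increments": [[[0.0003, 0, 0], 0], [[0.0006, -0.0001, 0], 0], [[0.0009, -0.0001, 0], 0], [[0.0012, -0.0002, 0], 0], [[0.0012, -0.0002, 0], 0]]}}

```text
time_s: 9.18
position: [0.6015, 0.0572, 0.0402]
tcp_rot: [-180.0, -0.2, 171.5]
ft_force: [-7.2, 1.7, 5.6]
opening: 0.002
grip_force: 3.6
```

Request:
{"op": "play_rows", "data": {"increments": [[[0.0002, 0, 0], 0], [[0.0004, -0.0001, 0], 0], [[0.0006, -0.0001, 0], 0], [[0.0008, -0.0001, 0], 0], [[0.001, -0.0001, 0], 0]]}}

```text
time_s: 9.6
position: [0.6015, 0.0572, 0.0402]
tcp_rot: [-180.0, -0.3, 171.6]
ft_force: [-9.1, 0.8, 7.3]
opening: -0.002
grip_force: 4.9
```

Request:
{"op": "play_rows", "data": {"increments": [[[-0.02, 0.003, 0], 0], [[-0.03, 0.0045, 0.03], 0], [[-0.055, -0.015, 0.05], 0], [[-0.085, -0.0425, 0.05], 0], [[-0.1134, -0.0685, 0.05], 0]]}}

```text
time_s: 10.02
position: [0.4926, -0.0122, 0.092]
tcp_rot: [-180.0, 0.4, 171.6]
ft_force: [-0.1, -1.7, -0.3]
opening: 0.004
grip_force: 0.0
```

Request:
{"op": "play_rows", "data": {"increments": [[[0, 0, 0], 0], [[0, 0, -0.02], 0], [[0, 0, -0.04], 0], [[0, 0, -0.05], 0], [[0, 0, -0.05], 0]]}}

```text
time_s: 10.43
position: [0.4896, -0.0118, 0.0382]
tcp_rot: [-180.0, -0.2, 171.5]
ft_force: [-1.0, -0.0, 0.0]
opening: -0.003
grip_force: 0.0
```

```bash
python3 sc.py; python3 look.py
```

```text
sc [-0.0176 -0.0015] 256 x98 [-0.0406  0.0052]
sc [-0.045  -0.0859] 256 x98 [-0.0688 -0.0214]
sc [0.0506 0.083 ] 204 x98 [0.0326 0.067 ]
10.4833 tcp g [-0.0799 -0.0001] z 0.0394 F [-0.4  0.3  0.4] [ 0.02  0.   -0.01]
adapter [0.05   0.0857] 144 x 0.0291 0.0704
adapter [-0.0505 -0.0862] 115 x -0.071 -0.0315
10.6333 [ 0.4922 -0.0116  0.0411] tcp g [-0.0782  0.0003] F [-0.3  0.5 -1.1] [ 0.01 -0.02 -0.01]
```

Request:
{"op": "play_rows", "data": {"increments": [[[0.0148, -0.0022, 0], 0], [[0.0297, -0.0044, 0], 0], [[0.0435, -0.0065, 0], 0], [[0.0554, -0.0083, 0], 0], [[0.0643, -0.0096, 0], 0]]}}

```text
time_s: 11.05
position: [0.5576, -0.0213, 0.0415]
tcp_rot: [180.0, 0.2, 171.5]
ft_force: [0.1, -0.3, -0.1]
opening: -0.001
grip_force: 0.1
```

Request:
{"op": "play_rows", "data": {"increments": [[[0.003, -0.0004, 0], 0], [[0.006, -0.0009, 0], 0], [[0.008, -0.0012, 0], 0], [[0.0095, -0.0014, 0], 0], [[0.0105, -0.0015, 0], 0]]}}

```text
time_s: 11.47
position: [0.5656, -0.0227, 0.0404]
tcp_rot: [-180.0, -0.0, 171.5]
ft_force: [-0.0, -0.2, 0.4]
opening: 0.001
grip_force: 0.1
```

Request:
{"op": "play_rows", "data": {"increments": [[[0.0005, -0.0001, 0], 0], [[0.001, -0.0001, 0], 0], [[0.0015, -0.0002, 0], 0], [[0.002, -0.0003, 0], 0], [[0.002, -0.0003, 0], 0]]}}

```text
time_s: 11.88
position: [0.5679, -0.0231, 0.0403]
tcp_rot: [180.0, 0.0, 171.5]
ft_force: [0.9, 1.3, 0.6]
opening: -0.003
grip_force: 0.1
```

```bash
python3 sc.py
```

```text
sc [-0.045  -0.0859] 256 x98 [-0.0688 -0.0214]
sc [0.0505 0.0829] 205 x98 [0.0326 0.067 ]
sc [ 0.0313 -0.0017] 239 x98 [0.011  0.0517]
11.9333 tcp g [-0.0017  0.0001] z 0.0403 F [ 0.2  0.1 -0.4] [ 0.02  0.02 -0.02]
```

Request:
{"op": "play_rows", "data": {"increments": [[[0.0004, -0.0001, 0], 0], [[0.0008, -0.0001, 0], 0], [[0.0012, -0.0002, 0], 0], [[0.0016, -0.0002, 0], 0], [[0.002, -0.0003, 0], 0]]}}

```text
time_s: 12.4
position: [0.5699, -0.0234, 0.0403]
tcp_rot: [-180.0, -0.0, 171.5]
ft_force: [0.1, -0.5, -0.3]
opening: 0.004
grip_force: 0.1
```

Request:
{"op": "play_rows", "data": {"increments": [[[0.0004, -0.0001, 0], 0], [[0.0008, -0.0001, 0], 0], [[0.0012, -0.0002, 0], 0], [[0.0016, -0.0002, 0], 0], [[0.002, -0.0003, 0], 0]]}}

```text
time_s: 12.82
position: [0.5719, -0.0237, 0.0403]
tcp_rot: [-180.0, 0.0, 171.5]
ft_force: [-0.3, -0.5, -0.0]
opening: -0.001
grip_force: 0.1
```

```bash
python3 sc.py
```

```text
sc [-0.045  -0.0859] 256 x98 [-0.0688 -0.0214]
sc [0.0505 0.0829] 205 x98 [0.0326 0.067 ]
sc [ 0.0355 -0.0019] 243 x98 [0.0147 0.0566]
12.8667 tcp g [0.0025 0.0001] z 0.0403 F [-0.1  0.2  0.2] [-0.05  0.04  0.02]
```

Request:
{"op": "play_rows", "data": {"increments": [[[0.0006, -0.0001, 0], 0], [[0.0012, -0.0002, 0], 0], [[0.0018, -0.0003, 0], 0], [[0.0024, -0.0004, 0], 0], [[0.003, -0.0004, 0], 0]]}}

```text
time_s: 13.33
position: [0.5749, -0.0241, 0.0403]
tcp_rot: [-180.0, 0.0, 171.5]
ft_force: [0.1, -0.3, 0.5]
opening: -0.003
grip_force: 0.1
```

Request:
{"op": "play_rows", "data": {"increments": [[[0.0012, -0.0002, 0], 0], [[0.0024, -0.0004, 0], 0], [[0.0036, -0.0005, 0], 0], [[0.0048, -0.0007, 0], 0], [[0.0058, -0.0009, 0], 0]]}}

```text
time_s: 13.75
position: [0.5808, -0.025, 0.0403]
tcp_rot: [180.0, 0.0, 171.5]
ft_force: [-0.2, 0.2, -0.4]
opening: 0.003
grip_force: 0.1
```

Request:
{"op": "play_rows", "data": {"increments": [[[0.001, -0.0001, 0], 0], [[0.002, -0.0003, 0], 0], [[0.003, -0.0004, 0], 0], [[0.004, -0.0006, 0], 0], [[0.005, -0.0007, 0], 0]]}}

```text
time_s: 14.17
position: [0.5857, -0.0257, 0.0403]
tcp_rot: [-180.0, -0.0, 171.5]
ft_force: [-0.9, 0.1, 0.3]
opening: -0.003
grip_force: 0.1
```

Request:
{"op": "play_rows", "data": {"increments": [[[0.0007, -0.0001, 0], 0], [[0.0014, -0.0002, 0], 0], [[0.0021, -0.0003, 0], 0], [[0.0028, -0.0004, 0], 0], [[0.0035, -0.0005, 0], 0]]}}

```text
time_s: 14.58
position: [0.5887, -0.0262, 0.0402]
tcp_rot: [-180.0, -0.1, 171.5]
ft_force: [-3.4, 0.6, 1.5]
opening: -0.001
grip_force: 1.3
```

```bash
python3 sc.py
```

```text
sc [-0.045  -0.0859] 256 x98 [-0.0688 -0.0214]
sc [0.0505 0.0829] 205 x98 [0.0326 0.067 ]
sc [ 0.0496 -0.0016] 221 x98 [0.0316 0.0668]
14.6333 tcp g [0.0194 0.0001] z 0.0402 F [-0.9  0.3  1. ] [-0.01  0.33  0.  ]
```

Request:
{"op": "play_rows", "data": {"increments": [[[0.0004, -0.0001, 0], 0], [[0.0008, -0.0001, 0], 0], [[0.0012, -0.0002, 0], 0], [[0.0016, -0.0002, 0], 0], [[0.0016, -0.0002, 0], 0]]}}

```text
time_s: 15.1
position: [0.5888, -0.0261, 0.0402]
tcp_rot: [-180.0, -0.2, 171.5]
ft_force: [-6.2, 0.1, 4.7]
opening: -0.003
grip_force: 3.3
```

Request:
{"op": "play_rows", "data": {"increments": [[[-0.02, 0.003, 0], 0], [[-0.035, 0.005, 0.03], 0], [[-0.065, -0.005, 0.05], 0], [[-0.1, -0.036, 0.05], 0], [[-0.1385, -0.0653, 0.05], 0]]}}

```text
time_s: 15.52
position: [0.4634, -0.085, 0.0922]
tcp_rot: [-180.0, 0.4, 171.7]
ft_force: [-0.5, -1.4, -0.0]
opening: -0.002
grip_force: 0.0
```

Request:
{"op": "play_rows", "data": {"increments": [[[0, 0, 0], 0], [[0, 0, 0], 0], [[0, 0, -0.02], 0], [[0, 0, -0.04], 0], [[0, 0, -0.05], 0]]}}

```text
time_s: 15.93
position: [0.4629, -0.0841, 0.039]
tcp_rot: [180.0, 0.1, 171.6]
ft_force: [0.1, 0.4, -0.4]
opening: -0.001
grip_force: 0.0
```

```bash
python3 sc.py; python3 look.py
```

```text
sc [-0.0448 -0.0859] 258 x98 [-0.0684 -0.0218]
sc [0.0506 0.083 ] 204 x98 [0.0326 0.067 ]
sc [ 0.0504 -0.0015] 215 x98 [0.0327 0.0669]
15.9833 tcp g [-0.0977 -0.0756] z 0.0376 F [-0.2 -0.2 -1.9] [-0.02  0.07  0.05]
adapter [0.05   0.0857] 144 x 0.0291 0.0704
adapter [0.0502 0.001 ] 144 x 0.0305 0.0699
16.1333 [ 0.463  -0.0841  0.0405] tcp g [-0.0963 -0.0758] F [-0.7  0.1  0.9] [ 0.03 -0.01  0.02]
```

Request:
{"op": "play_rows", "data": {"increments": [[[-0.0013, -0.0087, 0], 0], [[0.0065, -0.01, 0], 0], [[0.0215, -0.0122, 0], 0], [[0.0365, -0.0144, 0], 0], [[0.0505, -0.0165, 0], 0]]}}

```text
time_s: 16.55
position: [0.5143, -0.1017, 0.0414]
tcp_rot: [-180.0, 0.2, 171.5]
ft_force: [0.7, 0.1, 0.1]
opening: 0.0
grip_force: 0.1
```

```bash
python3 sc.py
```

```text
sc [0.0506 0.083 ] 204 x98 [0.0326 0.067 ]
sc [-0.0012 -0.0859] 279 x98 [-0.0247  0.0216]
sc [ 0.0501 -0.0016] 218 x98 [0.0325 0.0669]
16.6 tcp g [-0.0396 -0.0857] z 0.0418 F [ 4.3 -0.6  0.5] [-0.07 -0.31 -0.01]
```

Request:
{"op": "play_rows", "data": {"increments": [[[0.008, -0.0012, 0], 0], [[0.016, -0.0024, 0], 0], [[0.021, -0.0031, 0], 0], [[0.025, -0.0037, 0], 0], [[0.027, -0.004, 0], 0]]}}

```text
time_s: 17.07
position: [0.5396, -0.1051, 0.0404]
tcp_rot: [-180.0, 0.0, 171.5]
ft_force: [0.4, 0.1, 0.5]
opening: 0.001
grip_force: 0.2
```

Request:
{"op": "play_rows", "data": {"increments": [[[0.002, -0.0003, 0], 0], [[0.004, -0.0006, 0], 0], [[0.0055, -0.0008, 0], 0], [[0.007, -0.001, 0], 0], [[0.008, -0.0012, 0], 0]]}}

```text
time_s: 17.48
position: [0.5472, -0.1062, 0.0403]
tcp_rot: [180.0, -0.0, 171.5]
ft_force: [-0.4, -0.2, -0.1]
opening: 0.004
grip_force: 0.1
```

Request:
{"op": "play_rows", "data": {"increments": [[[0.0006, -0.0001, 0], 0], [[0.0012, -0.0002, 0], 0], [[0.0018, -0.0003, 0], 0], [[0.0024, -0.0004, 0], 0], [[0.003, -0.0004, 0], 0]]}}

```text
time_s: 17.9
position: [0.5501, -0.1066, 0.0403]
tcp_rot: [-180.0, -0.0, 171.5]
ft_force: [-0.4, -0.2, -0.4]
opening: -0.003
grip_force: 0.1
```

```bash
python3 sc.py
```

```text
sc [0.0506 0.083 ] 204 x98 [0.0326 0.067 ]
sc [ 0.0503 -0.0015] 214 x98 [0.0328 0.067 ]
sc [ 0.0263 -0.0859] 251 x98 [0.0056 0.0484]
17.95 tcp g [-0.0067 -0.0851] z 0.0403 F [-0.7 -0.2 -0.1] [-0.04  0.05 -0.01]
```

Request:
{"op": "play_rows", "data": {"increments": [[[0.0008, -0.0001, 0], 0], [[0.0016, -0.0002, 0], 0], [[0.0024, -0.0004, 0], 0], [[0.0032, -0.0005, 0], 0], [[0.004, -0.0006, 0], 0]]}}

```text
time_s: 18.42
position: [0.5541, -0.1072, 0.0403]
tcp_rot: [-180.0, -0.0, 171.5]
ft_force: [-0.2, -0.4, -0.0]
opening: -0.002
grip_force: 0.1
```

Request:
{"op": "play_rows", "data": {"increments": [[[0.0005, -0.0001, 0], 0], [[0.001, -0.0001, 0], 0], [[0.0015, -0.0002, 0], 0], [[0.002, -0.0003, 0], 0], [[0.0025, -0.0004, 0], 0]]}}

```text
time_s: 18.83
position: [0.5561, -0.1075, 0.0403]
tcp_rot: [180.0, -0.1, 171.5]
ft_force: [-3.8, -0.1, 2.4]
opening: 0.001
grip_force: 1.2
```

Request:
{"op": "play_rows", "data": {"increments": [[[0.0003, 0, 0], 0], [[0.0006, -0.0001, 0], 0], [[0.0009, -0.0001, 0], 0], [[0.0012, -0.0002, 0], 0], [[0.0015, -0.0002, 0], 0]]}}

```text
time_s: 19.25
position: [0.5562, -0.1075, 0.0402]
tcp_rot: [-180.0, -0.2, 171.5]
ft_force: [-7.1, 0.6, 5.7]
opening: 0.002
grip_force: 3.6
```

```bash
python3 sc.py
```

```text
sc [0.0506 0.083 ] 204 x98 [0.0326 0.067 ]
sc [ 0.0503 -0.0015] 214 x98 [0.0328 0.067 ]
sc [ 0.0322 -0.086 ] 254 x98 [0.0111 0.0536]
19.3 tcp g [-0.0007 -0.0851] z 0.0402 F [-6.8  0.4  4.8] [0.14 1.21 0.04]
```

Request:
{"op": "play_rows", "data": {"increments": [[[-0.01, 0.0015, 0], 0], [[-0.01, 0.0015, 0.03], 0], [[-0.005, 0.0007, 0.055], 0], [[0.01, -0.0015, 0.055], 0], [[0.0255, -0.0038, 0.055], 0]], "grip": 62}}

```text
time_s: 19.77
position: [0.5863, -0.112, 0.0981]
tcp_rot: [-180.0, 0.4, 171.5]
ft_force: [0.0, 0.3, -0.3]
opening: 0.616
grip_force: 0.0
```

```bash
python3 sc.py; python3 look.py
```

```text
sc [0.0506 0.083 ] 204 x98 [0.0326 0.067 ]
sc [ 0.0502 -0.0015] 215 x98 [0.0327 0.0669]
sc [ 0.0326 -0.0859] 247 x98 [0.0125 0.0536]
19.8167 tcp g [ 0.0326 -0.0852] z 0.0972 F [ 4.3 -1.   0.5] [-0.11 -0.25 -0.02]
adapter [0.05   0.0857] 144 x 0.0291 0.0704
adapter [0.0508 0.0064] 86 x 0.0305 0.0699
19.9667 [ 0.5836 -0.1116  0.0949] tcp g [ 0.027  -0.0851] F [-0.6  0.5  0.3] [-0.02 -0.01  0.01]
```

Request:
{"op": "play_rows", "data": {"increments": [[[0, 0, -0.025], 0], [[0, 0, -0.045], 0], [[0, 0, -0.055], 0], [[0, 0, -0.06], 0], [[0, 0, -0.063], 0]]}}

```text
time_s: 20.38
position: [0.5826, -0.1114, 0.0314]
tcp_rot: [180.0, -0.1, 171.5]
ft_force: [-0.3, -0.1, 0.2]
opening: 0.616
grip_force: 0.0
```

Request:
{"op": "play_rows", "data": {"increments": [[[0, 0, 0], 0], [[0, 0, 0], 0], [[0, 0, 0], 0], [[0, 0, 0], 0], [[0, 0, 0], 0]], "grip": 20, "grip_force": 25}}

```text
time_s: 20.8
position: [0.5842, -0.1114, 0.0333]
tcp_rot: [180.0, 0.1, 171.5]
ft_force: [-1.3, 1.8, 2.4]
opening: 0.352
grip_force: 28.0
```

```bash
python3 sc.py; python3 - <<'E'
from h import *
c=ctrl.capture("scene"); print(ctrl.sense()["opening"],ctrl.sense()["grip_force"])
cv2.imwrite("pics/s3.png",cv2.resize(c["pixels"][150:310,240:420],None,fx=3.7,fy=3.7,interpolation=cv2.INTER_CUBIC))
E
```

```text
sc [0.0506 0.083 ] 204 x98 [0.0326 0.067 ]
sc [ 0.0503 -0.0015] 214 x98 [0.0328 0.067 ]
sc [ 0.0352 -0.0842] 214 x98 [0.016  0.0538]
20.85 tcp g [ 0.0275 -0.0849] z 0.0333 F [-0.8  2.3  2.6] [ 0.35  0.19 -0.03]
0.3532715438479648 28.258359100436792
```

View pics/s3.png

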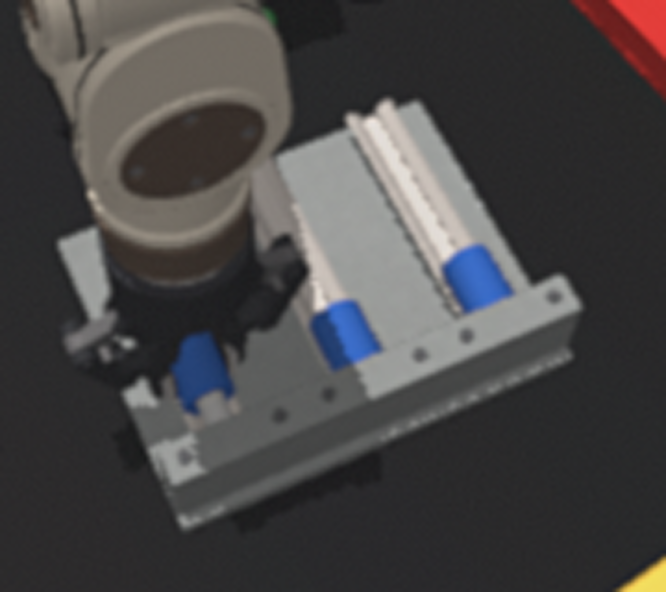

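The right adapter is gripped short of the stop at crop (203,370), with bare pin visible at (215,402). The other two stand home against the stop.

Request:
{"op": "play_rows", "data": {"increments": [[[-0.004, 0.0006, 0], 0], [[-0.01, 0.0015, 0], 0], [[-0.018, 0.0027, 0], 0], [[-0.026, 0.0038, 0], 0], [[-0.0336, 0.005, 0], 0]]}}

```text
time_s: 21.37
position: [0.5504, -0.1062, 0.0332]
tcp_rot: [180.0, 0.2, 171.5]
ft_force: [2.3, 2.5, 5.0]
opening: 0.352
grip_force: 28.3
```

```bash
python3 sc.py
```

```text
sc [0.0506 0.083 ] 204 x98 [0.0326 0.067 ]
sc [ 0.0014 -0.0846] 252 x98 [-0.0226  0.0225]
sc [ 0.0503 -0.0015] 215 x98 [0.0328 0.0669]
21.4167 tcp g [-0.0083 -0.0847] z 0.0332 F [0.4 2.1 6.5] [ 0.66 -0.18 -0.04]
```

Request:
{"op": "play_rows", "data": {"increments": [[[0, 0, 0.02], 0], [[0, 0, 0.05], 0], [[0, 0.01, 0.08], 0], [[-0.002, 0.035, 0.1], 0], [[-0.004, 0.068, 0.1], 0]]}}

```text
time_s: 21.88
position: [0.5472, -0.0406, 0.1363]
tcp_rot: [-179.9, 0.4, 171.3]
ft_force: [0.7, -0.3, -0.4]
opening: 0.351
grip_force: 27.7
```

Request:
{"op": "play_rows", "data": {"increments": [[[-0.002, 0.036, 0], 0], [[-0.004, 0.072, 0], 0], [[-0.006, 0.108, 0], 0], [[-0.008, 0.144, 0], 0], [[-0.01, 0.18, 0], 0]]}}

```text
time_s: 22.3
position: [0.5336, 0.1416, 0.1311]
tcp_rot: [-179.8, -0.2, 171.5]
ft_force: [0.3, -0.8, -1.0]
opening: 0.357
grip_force: 27.7
```

Request:
{"op": "play_rows", "data": {"increments": [[[-0.002, 0.036, 0], 0], [[-0.004, 0.072, 0], 0], [[-0.006, 0.108, 0], 0], [[-0.008, 0.144, 0], 0], [[-0.01, 0.17, 0], 0]]}}

```text
time_s: 22.72
position: [0.524, 0.3126, 0.1309]
tcp_rot: [-179.8, -0.1, 171.6]
ft_force: [0.5, -0.1, -0.5]
opening: 0.348
grip_force: 27.6
```

```bash
python3 - <<'E'
from h import *
ctrl.capture("top");ctrl.capture("top")
s=ctrl.sense();print(s["time_s"],s["position"],s["opening"],s["grip_force"])
for n in("scene","top"):
    c=ctrl.capture(n)
    for d in ctrl.trace(n,"reject_tray")[:1]:
        v=np.argwhere(d["pixels"])[:,::-1].astype(np.float32)
        W=np.array([onplane(c,q,.03)[:2] for q in v],np.float32); print(n,cv2.minAreaRect(W),np.round(onplane(c,d["position"],.03),3))
    if n=="scene": cv2.imwrite("pics/s4.png",cv2.resize(c["pixels"][60:260,330:530],None,fx=2.9,fy=2.9))
E
python3 sc.py
```

```text
22.8167 [0.5238013  0.31406281 0.13062911] 0.3521317251814666 27.636692426749505
scene ((0.5353864431381226, 0.3061519265174866), (0.16187679767608643, 0.14202168583869934), 0.4866844713687897) [0.526 0.311 0.03 ]
top ((0.526775062084198, 0.3168928921222687), (0.15358377993106842, 0.13484230637550354), 0.4354972243309021) [0.512 0.3   0.03 ]
sc [0.0506 0.083 ] 204 x98 [0.0326 0.067 ]
sc [ 0.0503 -0.0015] 216 x98 [0.0325 0.0669]
23.0667 tcp g [-0.0927  0.3227] z 0.1317 F [-0.9  0.4 -0.7] [-0.03  0.04 -0.03]
```

View pics/s4.png

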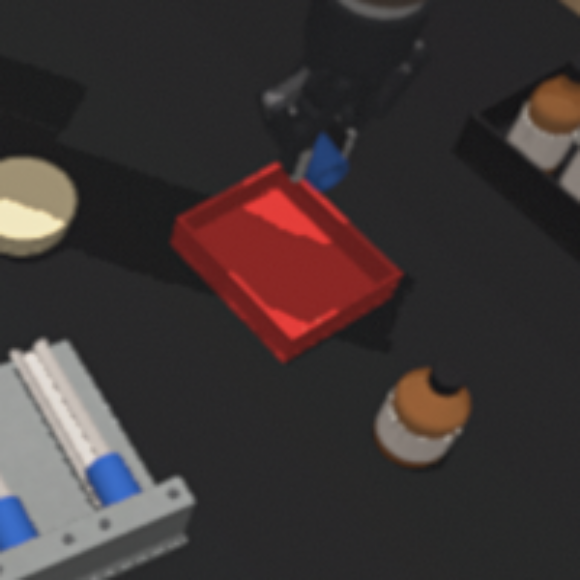

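It shows the adapter held above the tray at crop (325,165), tilted in the grip, so I'll lower it to just above the floor before releasing.

Request:
{"op": "play_rows", "data": {"increments": [[[0, 0, -0.03], 0], [[0, 0, -0.06], 0], [[0, 0, -0.085], 0], [[0, 0, -0.1], 0], [[0, 0, -0.108], 0]]}}

```text
time_s: 23.53
position: [0.5245, 0.3089, 0.0216]
tcp_rot: [-179.8, -0.2, 171.4]
ft_force: [-0.3, -0.4, -0.7]
opening: 0.353
grip_force: 27.6
```

Request:
{"op": "play_rows", "data": {"increments": [[[0, 0, -0.001], 0], [[0, 0, -0.002], 0], [[0, 0, -0.003], 0], [[0, 0, -0.004], 0], [[0, 0, -0.004], 0]]}}

```text
time_s: 23.95
position: [0.5268, 0.3118, 0.0215]
tcp_rot: [179.9, 0.1, 171.5]
ft_force: [-0.3, 0.2, -0.4]
opening: 0.353
grip_force: 27.6
```

Request:
{"op": "play_rows", "data": {"increments": [[[0, 0, -0.001], 0], [[0, 0, -0.002], 0], [[0, 0, -0.003], 0], [[0, 0, -0.004], 0], [[0, 0, -0.005], 0]]}}

```text
time_s: 24.37
position: [0.5259, 0.3115, 0.0152]
tcp_rot: [-180.0, -0.0, 171.5]
ft_force: [0.6, -0.1, -1.0]
opening: 0.351
grip_force: 27.6
```

Request:
{"op": "play_rows", "data": {"increments": [[[0, 0, 0], 0], [[0, 0, 0], 0], [[0, 0, 0], 0], [[0, 0, 0], 0], [[0, 0, 0], 0]], "grip": 58}}

```text
time_s: 24.78
position: [0.5261, 0.3115, 0.0154]
tcp_rot: [180.0, 0.0, 171.5]
ft_force: [-0.8, 0.8, 0.1]
opening: 0.578
grip_force: 0.0
```

Request:
{"op": "play_rows", "data": {"increments": [[[0, 0, 0.01], 0], [[0, 0, 0.03], 0], [[0, 0, 0.06], 0], [[0, 0, 0.1], 0], [[0, 0, 0.14], 0]]}}

```text
time_s: 25.2
position: [0.5251, 0.3109, 0.1567]
tcp_rot: [-179.9, -0.1, 171.5]
ft_force: [0.7, 1.0, 0.4]
opening: 0.58
grip_force: 0.0
```

Request:
{"op": "play_rows", "data": {"increments": [[[-0.03, 0, 0], 0], [[-0.065, 0, 0.0], 0], [[-0.1, 0, 0.0], 0], [[-0.13, 0, 0], 0], [[-0.15, 0, 0], 0]]}}

```text
time_s: 25.62
position: [0.3732, 0.3109, 0.1562]
tcp_rot: [180.0, -0.0, 171.6]
ft_force: [-0.5, 0.9, 0.9]
opening: 0.58
grip_force: 0.0
```

```bash
python3 sc.py; python3 - <<'E'
from h import *
c=ctrl.capture("scene"); cv2.imwrite("pics/s5.png",cv2.resize(c["pixels"][80:320,160:520],None,fx=2.2,fy=2.2))
E
```

```text
sc [0.0506 0.083 ] 204 x98 [0.0326 0.067 ]
sc [ 0.0502 -0.0016] 217 x98 [0.0325 0.0669]
25.6667 tcp g [-0.2463  0.3009] z 0.1561 F [-4.4 -1.8 -1.4] [-0.12  0.28  0.01]
```

View pics/s5.png

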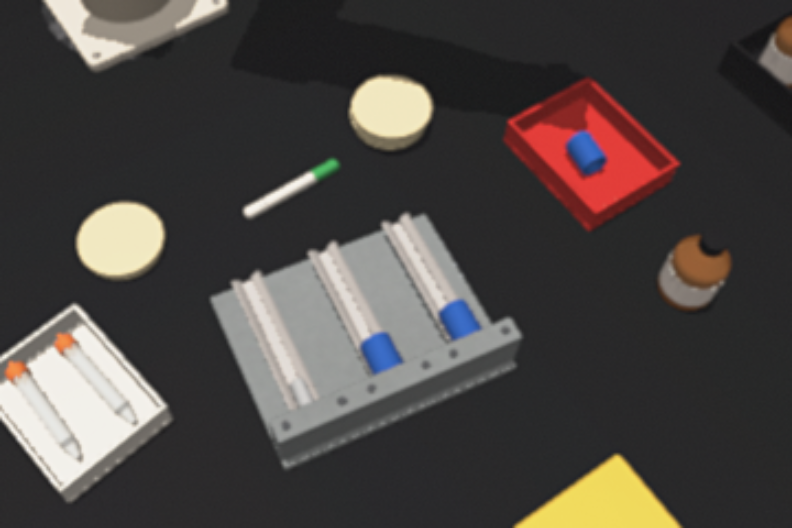

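The shrunk adapter lies in the red tray at (585,152). The sound ones are home at (380,352) and (459,318), and everything else looks undisturbed.

```bash
python3 look.py && python3 -c "
from cell import ctrl
print(ctrl.close_job())"
```

```text
adapter [0.05   0.0857] 144 x 0.0291 0.0704
adapter [0.0502 0.001 ] 144 x 0.0305 0.0699
25.8667 [0.3768 0.3119 0.1563] tcp g [-0.2401  0.3032] F [-0.8  0.3  0.5] [ 0.04 -0.04 -0.  ]
the job is handed in; nothing more can be done
None
```

The right adapter was the shrunk one: it stopped about 20 mm short of home and now lies in the red reject tray, while the left and middle ones are fully home on their pins; the job was handed in at about 26 s (no verdict was returned).

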